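# Draw the round-tab background plate and set it on the photo stand

## Robot

A 6-joint arm with a two-finger parallel gripper is mounted at the origin on a cart in front of the work surface, level with it; the furniture and walls round the work are solid. World frame = base frame: x ahead of the robot, y to its left, z up, the work surface at z = 0. Lengths are in m, angles in rad, forces in N, time in s.
With the tool pointing down it reaches from about 0.375 to 0.975 m from the base axis. Payload 3.8 kg.
Tool frame: the origin (TCP) lies between the finger pads; the fingertips stand 17 mm ahead of it and the grasp point (between the pads) lies 2 mm behind it; z points along the fingers, y is the line along which they close (so a half turn about z gives the same grasp; the last joint's range is limited). The gripper opens to 85 mm and grips with 20 to 120 N. Pads are 22 mm wide; open, the fingers measure 114 mm over their backs; the gripper's body (76 mm by 85 mm) begins 54 mm behind the grasp point. The pads swing forward as they close: fully open they stand 13 mm farther back than shut.
Start: joints at [-1.363, 0.264, 1.604, -0, 1.274, -0.037], TCP at [0.164, -0.655, 0.248] pointing down, gripper open.
Joint ranges: [-2.63, 2.63], [-0.94, 2.18], [0.31, 2.57], [-1.31, 4.45], [0, 2.66], [-2.55, 2.55]. Speed limits (rad/s): [2.57, 2.57, 3.14, 3.14, 3.14, 3.14].

## Interface

Orientations are given as a rotation vector (axis times angle).
In Python, from workcell import bot gives the robot as it stands.
- The arm moves only by the tool play_rows, never from a script. Its argument "steps" is one flat list of numbers, 4 for each row, row after row: the shift along the tool's x, y, z in m, then the turn about the tool's z in rad. A call has 1 to 10 rows; each row is the pose to reach, as a shift and turn from the pose commanded when the call began, along the tool's axes at that moment; what a row does not reach only later rows make up. A row lasts 1/8 s, in which the tool goes at most 62.5 mm and 10.7 degrees, less where a joint would pass 70% of its speed; a pose out of reach is approached as far as the arm can. A call with a gripper value outside its range is refused whole. "jaw" is the closure in counts, from 0 (fully open) to 255 (shut), set as the call begins (left out, the last holds). The fingers move at their own pace and stop on an object; "grip_force" is the grip in N (left out, the last holds). Time passes only in rows, so rows that repeat a pose let the fingers close. It gives the time, the measured TCP pose, the force, the opening and the grip force at its end, in the units of the state.
- bot.read_state(): the state, without advancing time (a new reading comes with each control period).
- bot.read_camera(name): name is "side" or "top"; returns a dict with "pixels" (480x640x3 uint8, blue, green, red), "mtx" (3x3 intrinsics, pixels), "dist" ([k1, k2, p1, p2, k3] as OpenCV has them; the pictures are not rectified), "R" (3x3) and "t" (3): a world point X has camera coordinates R X + t. Camera axes: x right, y down, z forward; pixel columns grow to the right and rows downward; lengths in m; the calibration is good to about 2 mm. A picture is of the moment at which its call begins. There is no depth.
- bot.finish_job(): hands the job in; it is judged then, once.
The state is a dict: "time": time; "q": joint angles; "joint_vel": joint speeds; "joint_torque": joint torques, N m; "tool_pos": TCP position; "tcp_rot": TCP orientation; "wrist_force": force on the tool from outside, world axes, zero at the start; "torque": the same for the moment, N m; "width": opening from 0.0 (shut) to 1.0 (fully open); "grip_force": force on a finger pad.
Only numpy, scipy, OpenCV 4.12 (cv2) and the standard library are available. Lean on these libraries where they do the work, as an engineer would, in place of code of your own. Each camera call takes 0.05 s, during which the arm holds its last target. There are 200 camera calls.

## Task

Four grey background plates lean in a stack in the aluminium rack. Draw out the one with the round-topped tab in the middle of its top edge, leaving the other three leaning in the rack where they are, and set it, tab up, in the trough of the empty dark photo stand, centred and leaning against the stand's back; then let go. Leave the tin, the tally counter and the marker alone.

Things in the scene. Friction and masses are not known exactly. Their poses are not given: they have to be found in the camera images.
- rack: Fixed aluminium rack, 184 mm wide (y), left or right of the robot, yaw to 0.3. Origin at the table. Own frame, mm: floor z 8; lip x -50 to -45, top z 22; back's front face rises from the floor at x 15, leans 24 deg to +x (away from the robot), 80 long up the slope. Four plates lean on it at 24 deg, face to face in any order, on their lower rear edges, 11 apart in x.
- stand: Fixed empty dark steel photo stand, on the other side, yaw to 0.3. Origin at the table. Own frame, mm: trough floor z 8, x -31 to 0, 150 wide in y, centred on y 0; lip x -36 to -31, top z 20; back 150 wide, 6 thick, its front face rises from the floor at x 0 and leans 32 deg from vertical to +x (away from the robot), 80 long up the slope; base to x 85.
- plate_round: PLATE TO MOVE: grey plastic, 10 mm thick (x), 150 wide (y), 100 high (z, up in its plane), 0.08-0.17 kg. Origin: centre of the bottom face; x: face normal, towards the rack's back. Round-topped tab at y 0, 36 mm wide, 10 thick, z 100 to 154 (straight to 136, then radius 18). Plates behind it reach up to z 114 in its frame: keep the fingertips above that; grip across the 10 mm.
- plate_left: Grey plastic plate 10 mm thick, 150 mm wide, 100 mm high without tab, about 0.12 kg. Origin at the centre of the bottom face (10 x 150 mm); z runs up in the plane of the plate towards the top edge, y along its width, x is the normal of its face (towards the rack's back). Has a square tab 30 mm wide at its left (y = +38 to +68 mm), z = 100 to 154 mm. Must stay in the rack.
- plate_right: Grey plastic plate 10 mm thick, 150 mm wide, 100 mm high without tab, about 0.12 kg. Origin at the centre of the bottom face (10 x 150 mm); z runs up in the plane of the plate towards the top edge, y along its width, x is the normal of its face (towards the rack's back). Has a square tab 30 mm wide at its right (y = -68 to -38 mm), z = 100 to 154 mm. Must stay in the rack.
- plate_plain: Grey plastic plate 10 mm thick, 150 mm wide, 100 mm high without tab, about 0.12 kg. Origin at the centre of the bottom face (10 x 150 mm); z runs up in the plane of the plate towards the top edge, y along its width, x is the normal of its face (towards the rack's back). Has no tab. Must stay in the rack.
- pin_tin: Low round white tin, 53 mm across and 18 mm high, on the table behind the work; origin at the centre of its underside. Bystander.
- tally_counter: Small metal hand tally counter, 46 x 79 x 37 mm, on the table behind the work; origin at the centre of its underside. Bystander.
- marker_a: White marker pen with black cap, 12 x 133 x 14 mm, lying on the table behind the work, long axis y; origin at the centre of its underside. Bystander.
Mind the look-alikes: they are no part of the job. What is shaped like the plate_plain but purple is not meant.

How it is judged:
By the outcome, as a careful person would: the job done as asked, in the order asked, and still so for the second after the job is handed in, with the robot touching nothing.
It also fails if it takes over 51 s, if anything falls off the work surface, if the arm or the gripper's body presses on something with over 40 N, if the wrist force passes 120 N, or if a joint passes its speed limit or range.

## Working session

There is one attempt and no reset: what is moved stays moved. The work goes in short steps, Python scripts to look and compute and a tool call to move; the robot and the scene stay as the last step left them, time stands still between calls to the robot, and variables do not carry over. Pictures are saved under pics/ and viewed, at most 10 in all, crops included, and the job is handed in when it is done.

Besides the shell and the picture viewer there is one more tool, called after "Call:" as name(argument=value, ...) on one line, values as JSON. play_rows: Moves the arm, as the interface text tells. Its arguments: {"type":"object","properties":{"steps":{"type":"array"},"jaw":{"type":"number"},"grip_force":{"type":"number"}},"required":["steps"]}

```bash
mkdir -p pics; ls; python3 - <<'E'
from workcell import bot
import cv2
for n in ("side","top"):
    c=bot.read_camera(n); cv2.imwrite(f"pics/{n}0.png",c["pixels"]); print(n,c["mtx"].tolist(),c["dist"],c["R"].round(4).tolist(),c["t"])
s=bot.read_state();print(s)
E
```

```text
pics
side [[443.64949494560267, 0.0, 317.6999293510516], [0.0, 443.64949494560267, 240.8366343755191], [0.0, 0.0, 1.0]] [-0.01993889  0.          0.          0.          0.        ] [[-0.9064, -0.4217, 0.022], [-0.2348, 0.46, -0.8563], [0.351, -0.7814, -0.516]] [0.48476647 0.1539131  0.73280818]
top [[492.1842743022141, 0.0, 324.55763060241156], [0.0, 492.1842743022141, 238.7918589161628], [0.0, 0.0, 1.0]] [-0.05366587  0.          0.          0.          0.        ] [[-0.0141, -0.9999, 0.008], [-0.995, 0.0132, -0.099], [0.0989, -0.0094, -0.9951]] [-0.01525562  0.54502887  0.8521373 ]
{'time': 0.1, 'q': array([-1.36294800e+00,  2.64720800e-01,  1.60524124e+00,  1.84796015e-05,
        1.27371052e+00, -3.69353020e-02]), 'joint_vel': array([-0.00037887, -0.00083875, -0.00436036,  0.00191897,  0.00014768,
       -0.00028941]), 'joint_torque': array([ 1.35420628e-04, -5.16706181e+01, -3.68590593e+01, -3.58013779e-05,
        6.35395671e-03,  2.01610214e-05]), 'tool_pos': array([ 0.16343452, -0.65426619,  0.24705547]), 'tcp_rot': array([-3.11603459e+00, -3.83284335e-01,  2.51043979e-04]), 'wrist_force': array([0.58088505, 0.16913148, 1.10032196]), 'torque': array([-0.00469944,  0.01854223, -0.02792542]), 'grip_force': 0.0, 'width': 1.0003418222583602}
```

View pics/side0.png

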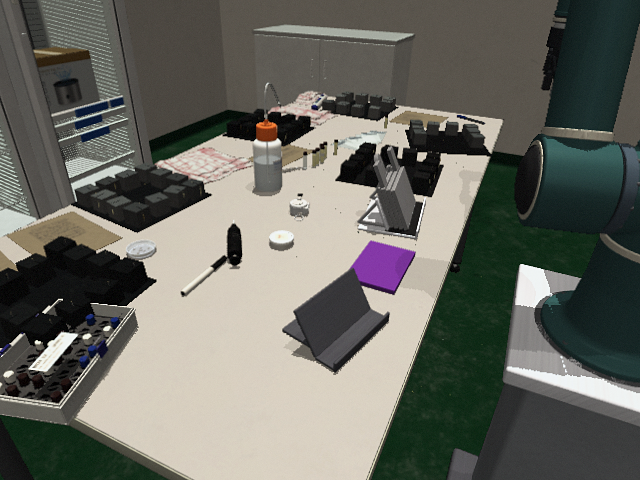

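View pics/top0.png

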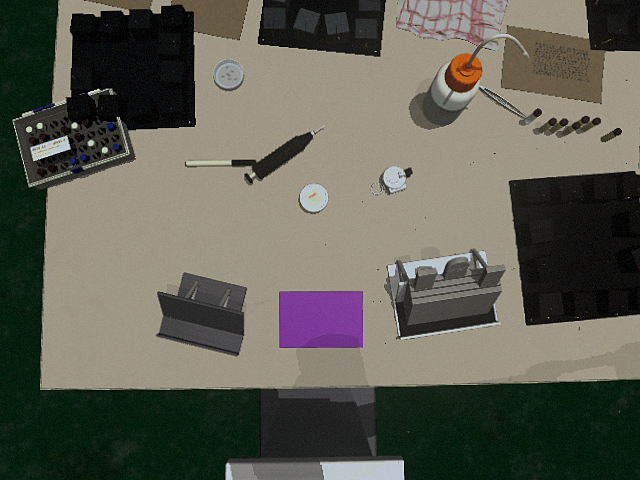

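The side view shows the stand at (335,320), the purple plate at (380,265) and the rack at (395,200). In the top view the stand is at (203,315) and the rack at (445,290), with tabs at about (400,275), (427,278), (457,268) and (490,270). I'll take a close crop to tell the tabs apart.

```bash
python3 - <<'E'
import cv2,numpy as np
a=cv2.imread("pics/top0.png")
l=cv2.resize(a[235:350,380:510],None,fx=5,fy=5,interpolation=cv2.INTER_CUBIC)
l=np.clip(l.astype(float)*1.3,0,255).astype(np.uint8)
cv2.imwrite("pics/crop_rack.png",l)
l=cv2.resize(a[265:365,145:260],None,fx=5,fy=5,interpolation=cv2.INTER_CUBIC)
cv2.imwrite("pics/crop_stand.png",np.clip(l.astype(float)*1.6,0,255).astype(np.uint8))
E
```

```text
(no output)
```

View pics/crop_rack.png

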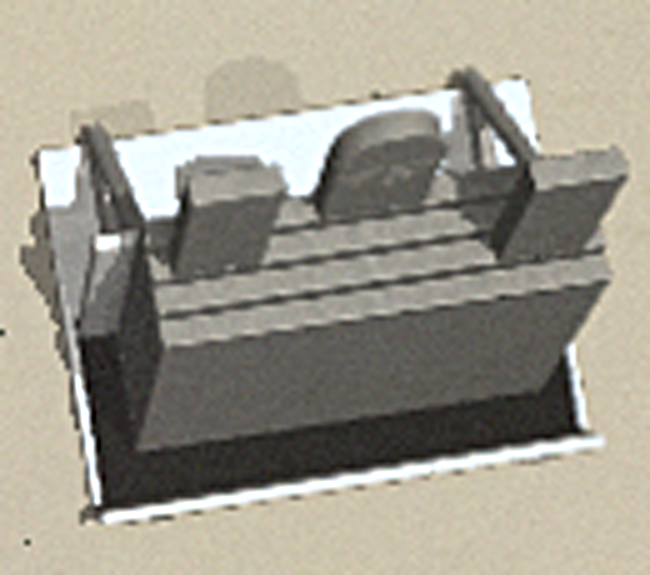

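View pics/crop_stand.png

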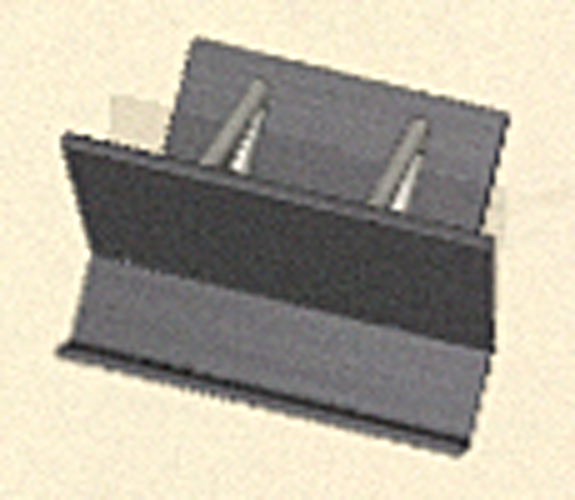

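Candidates in the top view:
- Square left tab at (427,278).
- Round tab at (457,268).
- Square right tab at (492,270).
- Plain front plate at (457,300).
- Purple look-alike at (320,320).

The only round-topped tab is the middle one at (457,268), and it looks like the rearmost plate. Next I'll fit the poses.

```bash
cat > h.py <<'E'
import numpy as np,cv2
from scipy.optimize import least_squares
from workcell import bot
def ray(c,px,z):
    u=cv2.undistortPoints(np.array([[px]],float),c["mtx"],c["dist"])[0,0]
    R=np.array(c["R"]);C=-R.T@c["t"];d=R.T@np.array([u[0],u[1],1]);return C+d*(z-C[2])/d[2]
def proj(c,X):
    return cv2.projectPoints(np.asarray(X,float).reshape(-1,1,3),cv2.Rodrigues(np.array(c["R"]))[0],np.array(c["t"]),c["mtx"],c["dist"])[0][:,0]
def w(p,X):
    X=np.asarray(X,float)/1000;c,s=np.cos(p[2]),np.sin(p[2])
    return np.c_[p[0]+c*X[:,0]-s*X[:,1],p[1]+s*X[:,0]+c*X[:,1],X[:,2]]
def fit(c,X,px,p0):
    r=least_squares(lambda p:(proj(c,w(p,X))-px).ravel(),p0);return r.x,r.fun.reshape(-1,2).round(1)
def lean(pt,xr,a):  # plate coords -> furniture coords, rear bottom edge at (xr,8)
    x,y,z=pt;s,c=np.sin(a),np.cos(a);return (xr+(x-5)*c+z*s,y,8-(x-5)*s+z*c)
A=np.radians(24);B=np.radians(32)
E
python3 - <<'E'
from h import *
c=bot.read_camera("top")
o=np.array([380,235]);
X=[(-50,92,22),(-50,-92,22),lean((-5,75,100),-18,A),lean((-5,-75,100),-18,A),lean((-5,18,100),15,A),lean((-5,-18,100),15,A)]
px=o+np.array([(105,521),(603,443),(165,347),(607,283),(320,218),(430,203)])/5
p,f=fit(c,X,px,[.45,-.2,0]);print("rack",p,f.tolist())
rk=p
o=np.array([145,265])
s,k=np.sin(B)*80,8+np.cos(B)*80
X=[(-36,75,20),(-36,-75,20),(0,75,8),(0,-75,8),(s,75,k),(s,-75,k),(85,75,0),(85,-75,0)]
px=o+np.array([(58,352),(465,455),(92,255),(493,350),(65,133),(493,238),(195,38),(508,115)])/5
p,f=fit(c,X,px,[.4,.2,0]);print("stand",p,f.tolist())
np.save("p.npy",[rk,p])
# overlay
a=bot.read_camera("side");
T=[lean((x,y,z),15,A) for x in(-5,5) for y,z in [(-75,100),(-75,0),(75,0),(75,100),(18,100),(18,136),(0,154),(-18,136),(-18,100)]]
T2=[lean((-5,y,z),-18,A) for y,z in [(-75,100),(-75,0),(75,0),(75,100)]]
L=[(-50,92,22),(-50,-92,22)]
S=[(-36,75,20),(-36,-75,20),(0,-75,8),(s,-75,k),(s,75,k),(0,75,8)]
out=[]
for cam,(x0,y0,x1,y1) in((c,(380,235,510,350)),(a,(340,130,440,245)),(a,(270,260,400,380))):
    im=cam["pixels"][y0:y1,x0:x1].copy();im=cv2.resize(im,(400,int(400*(y1-y0)/(x1-x0))),interpolation=cv2.INTER_CUBIC);q=400/(x1-x0)
    im=np.clip(im*1.4,0,255).astype(np.uint8)
    for P,pose in((T[:9],rk),(T[9:],rk),(T2,rk),(L,rk),(S,p)):
        u=(proj(cam,w(pose,P))-[x0,y0])*q
        cv2.polylines(im,[u.round().astype(int)],True,(0,0,255) if P is not T2 else (0,255,0),1)
    out.append(cv2.resize(im,(400,290)) if 0 else im[:300] if 0 else im)
h=max(i.shape[0] for i in out)
m=np.hstack([cv2.copyMakeBorder(i,0,h-i.shape[0],0,0,0) for i in out]);cv2.imwrite("pics/ov.png",cv2.resize(m,(800,int(h*800/m.shape[1]))) )
cv2.imwrite("pics/ov2.png",np.hstack([out[0],out[1][:,:]] if out[0].shape[0]==out[1].shape[0] else [cv2.copyMakeBorder(i,0,h-i.shape[0],0,0,0) for i in out[:2]]))
print(bot.read_state()["tool_pos"])
E
```

```text
rack [ 0.42541612 -0.23879327  0.12787041] [[-0.9, 0.5], [0.7, 0.7], [-0.4, -0.3], [1.4, -1.0], [-0.2, 0.2], [-0.6, -0.0]]
stand [ 0.39332667  0.1973081  -0.24401883] [[-0.4, 0.3], [-0.2, -0.4], [-0.0, -0.5], [0.2, -0.1], [-1.0, 1.3], [-0.0, 1.2], [-7.5, -2.8], [9.1, 0.7]]
[ 0.16351403 -0.65442436  0.24741785]
```

View pics/ov2.png

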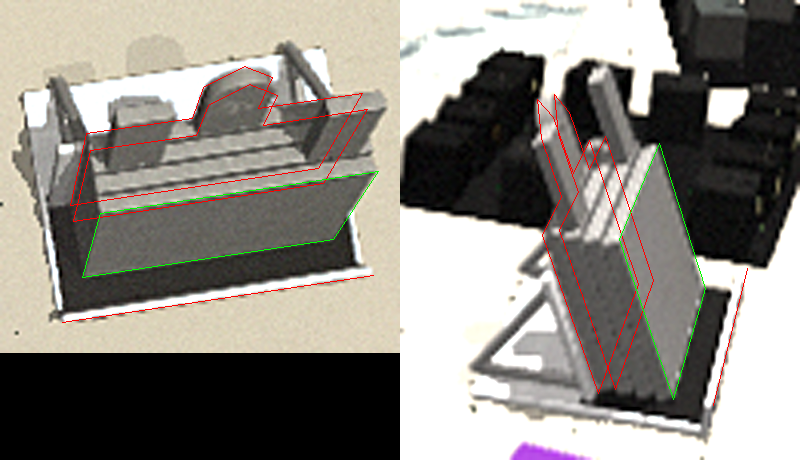

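The four-plate stack fits in both views, but which slot holds the round tab is unclear. I'll take one clean side zoom to settle it.

```bash
python3 - <<'E'
import cv2,numpy as np
from h import *
a=cv2.imread("pics/side0.png")[140:240,350:435]
a=np.clip(255*(a/255.)**.6,0,255).astype(np.uint8)
l=cv2.resize(a,None,fx=5,fy=5,interpolation=cv2.INTER_CUBIC)
t=cv2.imread("pics/top0.png")[240:310,390:510]
t=cv2.resize(np.clip(t*1.5,0,255).astype(np.uint8),None,fx=3.7,fy=3.7,interpolation=cv2.INTER_CUBIC)
c=bot.read_camera("top");rk=np.load("p.npy")[0]
o=t.copy()
for i in range(4):   # front base line + tab outline if round were slot i
    P=[lean((-5,y,z),-18+11*i,A) for y,z in[(75,100),(-75,100)]]
    u=((proj(c,w(rk,P))-[390,240])*3.7).round().astype(int);cv2.polylines(t,[u],False,[(0,0,255),(0,255,0),(255,0,0),(0,255,255)][i],1)
t=t[:, :425];t=cv2.copyMakeBorder(t,0,max(0,500-t.shape[0]),0,0,0)
print(l.shape,t.shape)
m=np.hstack([l,t[:500]]);cv2.imwrite("pics/z.png",m[:, :800] if 0 else cv2.resize(m,None,fx=800/m.shape[1],fy=800/m.shape[1]))
E
```

```text
(500, 425, 3) (500, 425, 3)
```

View pics/z.png

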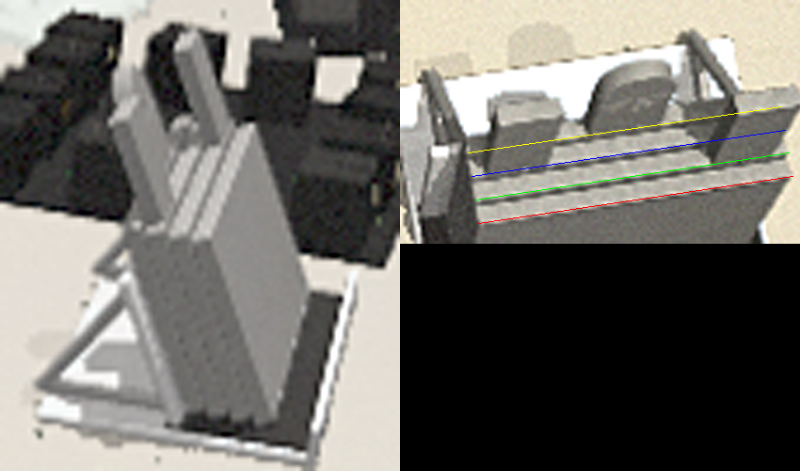

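The round-tab plate is the rearmost in both views. In the side view it is behind the left tab, and in the top view its base lies on the fourth-slot line. Next I'll refit the stand without the base points and work out the moves.

```bash
cat >> h.py <<'E'
def go(local,pose,dyaw=0):   # shift in tool frame + turn to reach furniture-local point (mm)
    s=bot.read_state();R=cv2.Rodrigues(s["tcp_rot"])[0]
    t=w(pose,[local])[0];d=R.T@(t-s["tool_pos"])
    ya=np.arctan2(R[1,1],R[0,1]);turn=-(pose[2]+dyaw-ya)
    print("t",round(s["time"],2),"tcp",s["tool_pos"].round(4),"tilt",R[:,2].round(3),"target",t.round(4),"shift",d.round(4),"turn",round((turn+np.pi)%(2*np.pi)-np.pi,3),"F",s["wrist_force"].round(1),"w",round(s["width"],3),"g",s["grip_force"])
E
python3 - <<'E'
from h import *
c=bot.read_camera("top");p=np.load("p.npy")
o=np.array([145,265]);s,k=np.sin(B)*80,8+np.cos(B)*80
X=[(-36,75,20),(-36,-75,20),(0,75,8),(0,-75,8),(s,75,k),(s,-75,k)]
px=o+np.array([(58,352),(465,455),(92,255),(493,350),(65,133),(493,238)])/5
p[1],f=fit(c,X,px,p[1]);print(p[1],f.tolist());np.save("p.npy",p)
go((65.4,0,220),p[0])
E
```

```text
[ 0.39387079  0.19685303 -0.24578848] [[-0.2, -0.1], [0.0, -0.6], [0.2, -0.9], [0.4, -0.3], [-0.7, 0.9], [0.3, 0.9]]
t 0.3 tcp [ 0.1636 -0.6546  0.2478] tilt [-0.     0.001 -1.   ] target [ 0.4903 -0.2305  0.22  ] shift [ 0.4198 -0.3323  0.0281] turn -1.454 F [ 1.  -0.8 -0.6] w 0.999 g 0.0
```

Call:
play_rows(steps=[0.042, -0.033, 0, -0.145, 0.084, -0.066, 0, -0.291, 0.126, -0.1, 0, -0.436, 0.168, -0.133, 0, -0.582, 0.21, -0.166, 0, -0.727, 0.252, -0.2, 0, -0.872, 0.294, -0.233, 0, -1.018, 0.336, -0.266, 0, -1.163, 0.378, -0.3, 0.0, -1.309, 0.42, -0.332, 0.01, -1.454], jaw=0, grip_force=20)

```text
time: 1.55
tool_pos: [0.4922, -0.2298, 0.2395]
tcp_rot: [2.067, 2.362, 0.001]
wrist_force: [0.9, -1.3, -0.8]
width: 1.001
grip_force: 0.0
```

Call:
play_rows(steps=[0, 0, 0, 0])

```text
time: 1.68
tool_pos: [0.4919, -0.2279, 0.2375]
tcp_rot: [-2.067, -2.363, -0.001]
wrist_force: [0.3, 0.5, 0.0]
width: 0.996
grip_force: 0.0
```

```bash
python3 - <<'E'
from h import *
p=np.load("p.npy");go((65.4,0,145),p[0])
c=bot.read_camera("side");cv2.imwrite("pics/s2.png",cv2.resize(c["pixels"][60:260,320:560],None,fx=3.3,fy=3,interpolation=cv2.INTER_CUBIC))
E
```

```text
t 1.68 tcp [ 0.4919 -0.2279  0.2375] tilt [-0.001  0.001 -1.   ] target [ 0.4903 -0.2305  0.145 ] shift [-0.0025 -0.0018  0.0925] turn 0.006 F [0.3 0.5 0. ] w 0.996 g 0.0
```

View pics/s2.png

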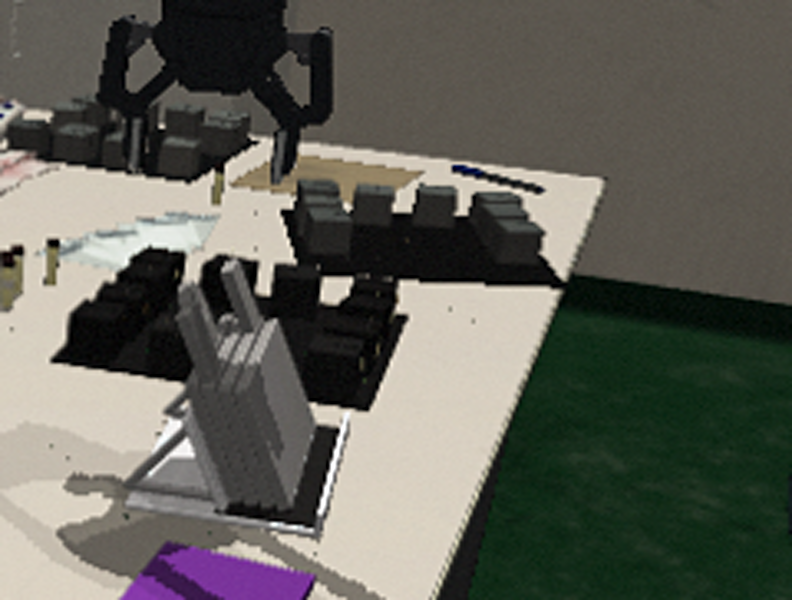

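The open fingers at (135,150) and (285,160) straddle the tabs at (190,300) and (240,280), and the grip direction is right. Now I'll go down and partly close.

Call:
play_rows(steps=[-0.0025, -0.002, 0.04, 0.006, -0.0025, -0.002, 0.08, 0.006, -0.0025, -0.002, 0.102, 0.006, -0.0025, -0.002, 0.102, 0.006])

```text
time: 2.22
tool_pos: [0.4866, -0.234, 0.1343]
tcp_rot: [-2.082, -2.347, 0.002]
wrist_force: [0.1, -0.2, 0.4]
width: 1.001
grip_force: 0.0
```

Call:
play_rows(steps=[0, 0, 0, 0, 0, 0, 0, 0, 0, 0, 0, 0, 0, 0, 0, 0], jaw=160)

```text
time: 2.72
tool_pos: [0.4893, -0.2339, 0.1369]
tcp_rot: [2.081, 2.352, 0.0]
wrist_force: [-0.1, 0.2, -0.6]
width: 0.374
grip_force: 0.0
```

```bash
python3 - <<'E'
from h import *
p=np.load("p.npy");go((65.4,0,135),p[0])
c=bot.read_camera("side");a=cv2.resize(c["pixels"][120:230,345:435],None,fx=4.6,fy=4.6,interpolation=cv2.INTER_CUBIC)
c=bot.read_camera("top");b=cv2.resize(c["pixels"][220:330,390:480],None,fx=4.2,fy=4.6,interpolation=cv2.INTER_CUBIC)
cv2.imwrite("pics/s3.png",np.clip(255*(np.hstack([a,b])/255.)**.6,0,255).astype(np.uint8))
E
```

```text
t 2.73 tcp [ 0.4893 -0.2339  0.1369] tilt [ 0.001 -0.001 -1.   ] target [ 0.4903 -0.2305  0.135 ] shift [0.0033 0.0014 0.0019] turn -0.006 F [-0.1  0.2 -0.6] w 0.374 g 0.0
```

View pics/s3.png

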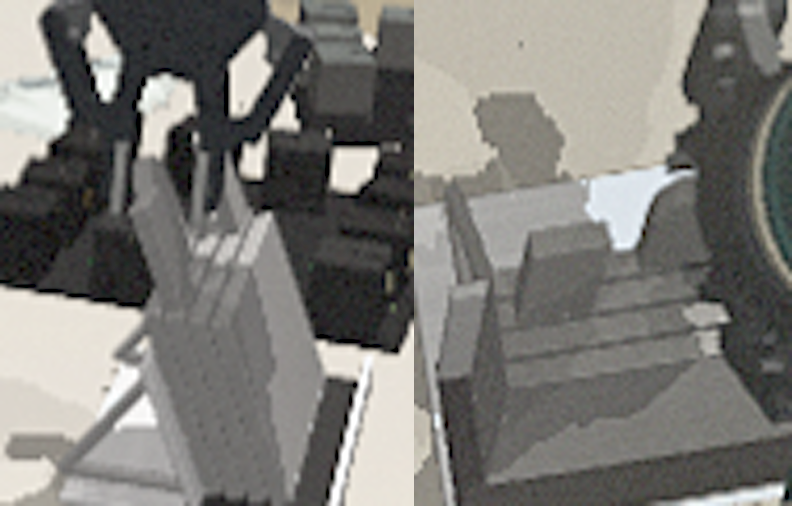

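In the side half the rear pad (120,190) and front pad (200,190) straddle the tab with no contact yet. I'll re-centre and close gently.

Call:
play_rows(steps=[0.003, 0.001, 0.001, 0, 0.003, 0.001, 0.001, 0, 0.003, 0.001, 0.001, 0], jaw=178)

```text
time: 3.2
tool_pos: [0.4897, -0.2305, 0.1353]
tcp_rot: [2.082, 2.353, 0.0]
wrist_force: [0.7, 1.0, 0.1]
width: 0.305
grip_force: 0.4
```

Call:
play_rows(steps=[0, 0, 0, 0, 0, 0, 0, 0, 0, 0, 0, 0], jaw=190)

```text
time: 3.58
tool_pos: [0.4894, -0.2306, 0.1355]
tcp_rot: [-2.082, -2.352, 0.0]
wrist_force: [-1.6, 0.4, 4.1]
width: 0.259
grip_force: 17.4
```

Call:
play_rows(steps=[0, 0, 0, 0, 0, 0, 0, 0, 0.0, 0.002, -0.004, 0, 0, 0.004, -0.009, 0, 0, 0.006, -0.0135, 0], jaw=255, grip_force=25)

```text
time: 4.2
tool_pos: [0.4929, -0.2292, 0.1469]
tcp_rot: [-2.078, -2.349, 0.004]
wrist_force: [-5.3, -0.8, -2.3]
width: 0.241
grip_force: 23.2
```

```bash
python3 - <<'E'
from h import *
p=np.load("p.npy");go((65.4,0,135),p[0])
c=bot.read_camera("side");a=cv2.resize(c["pixels"][120:230,345:435],None,fx=4.6,fy=4.6,interpolation=cv2.INTER_CUBIC)
c=bot.read_camera("top");b=cv2.resize(c["pixels"][220:330,390:480],None,fx=4.2,fy=4.6,interpolation=cv2.INTER_CUBIC)
cv2.imwrite("pics/s4.png",np.clip(255*(np.hstack([a,b])/255.)**.6,0,255).astype(np.uint8))
E
```

```text
t 4.2 tcp [ 0.4929 -0.2292  0.1469] tilt [-0.006  0.002 -1.   ] target [ 0.4903 -0.2305  0.135 ] shift [-0.0009 -0.0027  0.0119] turn -0.006 F [-5.3 -0.8 -2.3] w 0.241 g 23.17056192085147
```

View pics/s4.png

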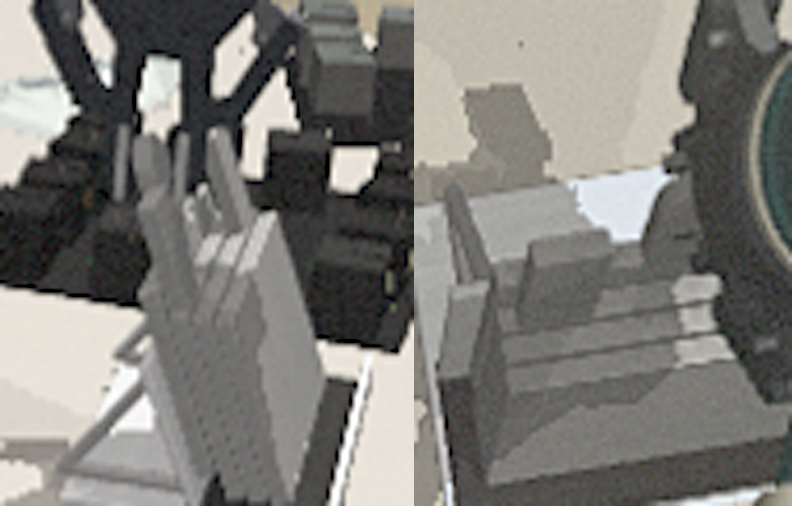

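The round tab top is rising between the pads at (150,150), the others haven't moved, and the forces match the prediction. I'll keep drawing it up the slope.

Call:
play_rows(steps=[0, 0.004, -0.009, 0, 0, 0.008, -0.018, 0, 0, 0.012, -0.027, 0, 0, 0.016, -0.0365, 0, 0, 0.02, -0.0455, 0, 0, 0.0245, -0.055, 0, 0, 0.0285, -0.064, 0, 0, 0.0325, -0.073, 0])

```text
time: 5.3
tool_pos: [0.5288, -0.2257, 0.2216]
tcp_rot: [2.082, 2.351, 0.003]
wrist_force: [0.6, -0.1, -1.5]
width: 0.1
grip_force: 24.8
```

```bash
python3 - <<'E'
from h import *
p=np.load("p.npy");go((65.4,0,135),p[0])
c=bot.read_camera("side");a=cv2.resize(c["pixels"][80:230,335:435],None,fx=4,fy=4,interpolation=cv2.INTER_CUBIC)
c=bot.read_camera("top");b=cv2.resize(c["pixels"][190:340,390:490],None,fx=4,fy=4,interpolation=cv2.INTER_CUBIC)
cv2.imwrite("pics/s5.png",np.clip(255*(np.hstack([a,b])/255.)**.6,0,255).astype(np.uint8))
E
```

```text
t 5.3 tcp [ 0.5288 -0.2257  0.2216] tilt [ 0.002  0.001 -1.   ] target [ 0.4903 -0.2305  0.135 ] shift [-0.0001 -0.039   0.0865] turn -0.006 F [ 0.6 -0.1 -1.5] w 0.1 g 24.801242557477963
```

View pics/s5.png

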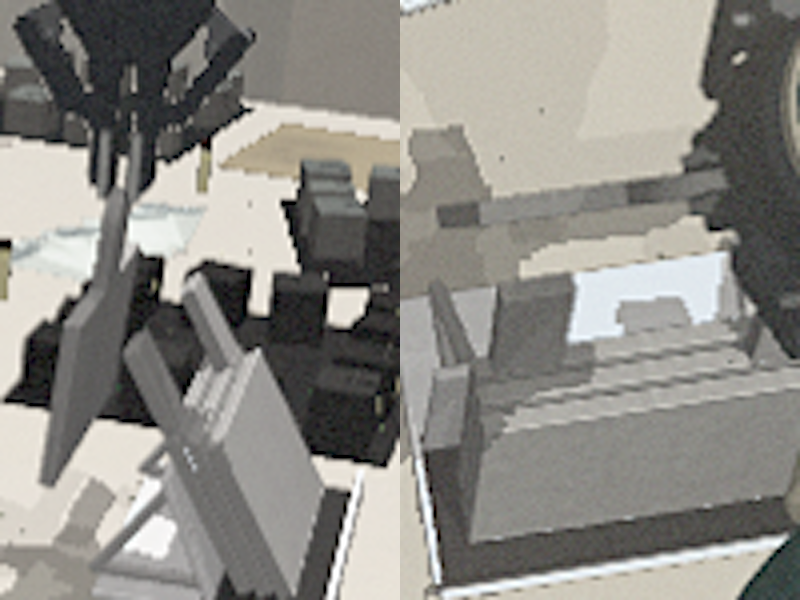

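The plate is out, hanging about vertical behind the rack at (90,370) in the side half. The other three still lean in the rack. That was my tenth picture, so from here I measure numerically. Next is to lift and carry it.

Call:
play_rows(steps=[0, 0.002, -0.03, 0, 0, 0.002, -0.065, 0, 0, 0.002, -0.1, 0, 0, 0.002, -0.11, 0], grip_force=40)

```text
time: 5.9
tool_pos: [0.5313, -0.2262, 0.3347]
tcp_rot: [2.078, 2.349, 0.003]
wrist_force: [0.5, -0.8, -1.7]
width: 0.096
grip_force: 41.9
```

```bash
python3 - <<'E'
from h import *
p=np.load("p.npy");go((-10,0,320),p[1])
E
```

```text
t 5.9 tcp [ 0.5313 -0.2262  0.3347] tilt [ 0.005 -0.002 -1.   ] target [0.3842 0.1993 0.32  ] shift [ 0.4402 -0.0942  0.013 ] turn 0.368 F [ 0.5 -0.8 -1.7] w 0.096 g 41.94484068357269
```

Call:
play_rows(steps=[0.02, -0.004, 0, 0.02, 0.065, -0.014, 0, 0.055, 0.115, -0.025, 0, 0.1, 0.165, -0.035, 0, 0.14, 0.215, -0.046, 0, 0.18, 0.265, -0.057, 0, 0.22, 0.315, -0.067, 0, 0.265, 0.365, -0.078, 0.005, 0.31, 0.41, -0.088, 0.01, 0.345, 0.44, -0.094, 0.013, 0.368])

```text
time: 7.15
tool_pos: [0.3814, 0.2012, 0.317]
tcp_rot: [-2.476, -1.933, 0.002]
wrist_force: [-0.3, -0.4, -1.1]
width: 0.098
grip_force: 42.0
```

Call:
play_rows(steps=[0, 0, 0, 0, 0, 0, 0, 0, 0, 0, 0, 0])

```text
time: 7.52
tool_pos: [0.3832, 0.1988, 0.3185]
tcp_rot: [2.478, 1.931, -0.001]
wrist_force: [-0.6, -1.0, -1.1]
width: 0.094
grip_force: 42.0
```

```bash
cat > m.py <<'E'
from h import *
from scipy.optimize import minimize
# plate pose in tool frame: TCP at plate (x=dx, y=dy, z=h), tilt a about plate y, roll b in plane
def plateworld(s,q):
    dx,dy,h,a,b,g=q;O=[(75,0),(75,100),(18,100),(18,136)]+[(18*np.cos(t),136+18*np.sin(t)) for t in np.linspace(.2,2.94,8)]+[(-18,136),(-18,100),(-75,100),(-75,0)]
    R=cv2.Rodrigues(s["tcp_rot"])[0];M=np.c_[R[:,1],R[:,0],-R[:,2]]   # plate x,y,z axes
    from scipy.spatial.transform import Rotation as Ro
    L=np.array([(x,y,z) for x in(-5,5) for y,z in O],float)-[0,0,h]
    L=Ro.from_euler("yxz",[a,b,g]).apply(L)+[dx,dy,0]
    return s["tool_pos"]+L@M.T/1000
def mask(c,s,q):
    P=proj(c,plateworld(s,q));n=len(P)//2;m=np.zeros((480,640),np.uint8)
    P=(P*16).round().astype(np.int32)
    cv2.fillPoly(m,[P[:n]],255,shift=4);cv2.fillPoly(m,[P[n:]],255,shift=4)
    for i in range(n):
        j=(i+1)%n;cv2.fillConvexPoly(m,cv2.convexHull(P[[i,j,n+j,n+i]]),255,shift=4)
    return cv2.GaussianBlur(m,(0,0),1)/255.
E
python3 - <<'E'
from m import *
p=np.load("p.npy");go((-10,0,320),p[1]);s=bot.read_state()
cams=[];base={n:cv2.imread(f"pics/{n}0.png").astype(float) for n in("side","top")}
for n in("side","top"):
    c=bot.read_camera(n);cv2.imwrite(f"pics/carry_{n}.png",c["pixels"]);d=np.abs(c["pixels"]-base[n]).max(2);cams.append((n,c,d))
for n,c,d in cams:
    q=[0,0,135,0,0,0];m=mask(c,s,q)>.5;ys,xs=np.where(m);print(n,xs.min(),xs.max(),ys.min(),ys.max(),"diff frac in mask",(d[m]>15).mean(), "plate colour",np.median(c["pixels"][m],0))
E
```

```text
t 7.53 tcp [0.3832 0.1988 0.3185] tilt [-0. -0. -1.] target [0.3842 0.1993 0.32  ] shift [ 0.0007  0.0008 -0.0015] turn -0.001 F [-0.6 -1.  -1.1] w 0.094 g 41.99036880028871
side 323 398 130 263 diff frac in mask 0.8311491935483871 plate colour [56. 57. 58.]
top 92 224 326 369 diff frac in mask 0.8468085106382979 plate colour [37. 39. 40.]
```

```bash
cat >> m.py <<'E'
def grad(im):
    g=cv2.GaussianBlur(im.astype(np.float32),(0,0),1.0);G=0
    for k in range(3): G=np.maximum(G,np.hypot(cv2.Sobel(g[...,k],5,1,0),cv2.Sobel(g[...,k],5,0,1)))
    return np.minimum(G,80)
def score(c,G,s,q):
    P=plateworld(s,q);n=len(P)//2;t=np.linspace(0,1,60)[:,None]
    pts=[]   # body edges: front and rear face, sides + bottom
    for k in(0,n):
        for i,j in((n-2,n-1),(n-1,0),(0,1)): pts.append(P[k+i]*(1-t)+P[k+j]*t)
    out=[]
    for e in pts:
        u=proj(c,e).astype(np.float32);out.append(cv2.remap(G,u[None,:,0],u[None,:,1],1)[0].mean())
    return out
E
python3 - <<'E'
from m import *
from scipy.optimize import differential_evolution as de
s=bot.read_state();S=[(c,grad(c["pixels"])) for c in(bot.read_camera("side"),)]
T=bot.read_camera("top");S.append((T,grad(T["pixels"])))
def cost(v,use=(0,1)):
    q=[0,v[0],v[1],v[2],v[3],0];return -sum(sum(score(*S[i],s,q)) for i in use)
bd=[(-8,8),(115,150),(-.4,.4),(-.08,.08)]
for use in((0,),(1,),(0,1)):
    r=de(cost,bd,args=(use,),seed=1,maxiter=40,popsize=12);print(use,r.x.round(3),round(r.fun,1),[np.round(score(*S[i],s,[0,*r.x,0])).tolist() for i in(0,1)])
E
```

```text
(0,) [7.32500e+00 1.49882e+02 4.10000e-02 6.60000e-02] -296.7 [[51.0, 49.0, 27.0, 41.0, 58.0, 70.0], [40.0, 34.0, 11.0, 39.0, 13.0, 69.0]]
(1,) [-7.79800e+00  1.15245e+02 -2.88000e-01 -2.90000e-02] -277.5 [[50.0, 11.0, 32.0, 56.0, 12.0, 3.0], [47.0, 45.0, 36.0, 42.0, 48.0, 60.0]]
(0, 1) [6.665e+00 1.498e+02 2.800e-02 5.800e-02] -518.5 [[52.0, 61.0, 27.0, 37.0, 44.0, 70.0], [47.0, 48.0, 17.0, 36.0, 13.0, 66.0]]
```

```bash
python3 - <<'E'
from m import *
from scipy.optimize import differential_evolution as de
s=bot.read_state();S=[(c,grad(c["pixels"])) for c in(bot.read_camera("side"),)]
T=bot.read_camera("top");S.append((T,grad(T["pixels"])))
def cost(v,use=(0,1)):
    q=[0,v[0],v[1],v[2],v[3],v[4]];return -sum(sum(score(*S[i],s,q)) for i in use)
bd=[(-20,20),(115,170),(-.3,.3),(-.2,.2),(-.1,.1)]
for use in((0,),(0,1)):
  for sd in(1,2):
    r=de(cost,bd,args=(use,),seed=sd,maxiter=60,popsize=15);print(use,r.x.round(3),round(r.fun,1),[np.round(score(*S[i],s,[0,*r.x])).tolist() for i in(0,1)])
print(s["torque"],s["wrist_force"])
E
```

```text
(0,) [-1.94100e+00  1.66367e+02 -5.40000e-02 -9.00000e-03 -5.70000e-02] -323.1 [[44.0, 54.0, 28.0, 64.0, 53.0, 80.0], [27.0, 14.0, 62.0, 60.0, 27.0, 40.0]]
(0,) [-1.65000e+00  1.65623e+02 -4.90000e-02 -8.00000e-03 -5.40000e-02] -323.0 [[44.0, 51.0, 28.0, 64.0, 55.0, 80.0], [25.0, 16.0, 60.0, 63.0, 25.0, 42.0]]
(0, 1) [-5.08000e-01  1.54468e+02  9.00000e-03  5.50000e-02 -4.50000e-02] -579.1 [[42.0, 57.0, 28.0, 64.0, 49.0, 71.0], [46.0, 47.0, 36.0, 61.0, 18.0, 60.0]]
(0, 1) [ 8.7380e+00  1.6992e+02 -3.2000e-02 -5.4000e-02 -3.5000e-02] -568.9 [[51.0, 49.0, 24.0, 46.0, 76.0, 73.0], [63.0, 17.0, 51.0, 48.0, 15.0, 56.0]]
[ 0.00724845 -0.05463046 -0.00676309] [-0.12711891  0.54527293 -0.66430747]
```

```bash
python3 - <<'E'
import cv2,numpy as np
a=cv2.imread("pics/carry_side.png",0);b=cv2.imread("pics/side0.png",0)
for r in range(130,300,4): print(r,''.join('%4d'%v if abs(int(v)-int(b[r,306+4*i]))>12 else '   .' for i,v in enumerate(a[r,306:430:4])))
E
```

```text
130    .   .   . 214 215   . 214 212   . 213 215 214   7  98  12  16  15  19  16  15  68 220 212   . 212   .   .   .  86   .   .
134  216 215 214   . 214 215   . 215 213 214 213 214   8  86  13   7  79  15  13   3 214   . 213   . 214   .   .   .   .   .   .
138    . 214 215 214   .   . 214   . 221   . 189 133   7  67  12  20  78  18  16   0   .   . 213 214   . 225   .   .   .   .   .
142  214   . 214   . 230   . 215   . 140   . 225 225  10  49  12  50  73  16  15  46   .   .   . 214 214 216   .   .   .   .   .
146  214   . 216   .   .   . 215   . 208 211   . 223  18  40   .  69  77   .  12  87   .  10 115 193 216 220   .   .   .   .   .
150    .   .   .   .   .   .   . 137 219 217   . 217  29  30   .  82  77   .  17 166  66  13   . 200 204   .   .   .   .   .   .
154    . 217 154   .   . 131 217   .   .   . 213 204  94   .  30  77  63  13  10  67 118   3   8 219   .   .   .   . 225 217   .
158    .   .   .   .   . 175 217 215 218   . 222   .   .  60  89  84  69  55  22  51 108  50   7   .   .   .   .   . 219 220   .
162    . 217   .   .   .   .   . 217 217 184   .   .   .  84  88  52
[... 3746 characters left out ...]
  .   .   .   .   .   .   .  69 220 221 220 218 218 220
282    . 221 221 220   . 220 228   .   .   .   .   .   .   .   .   .   .   .   .   .   .   .   .   . 224 222 219 221 220 218 220
286  221 219 219 220 223   .   .   .   .   .   .   .   .   . 199   .   .   .   .   .   .   .   .   . 222 221 221 220 221 220 221
290  221 221 221 225   .   .   .   .   .   .   .   .   .   .   . 220 222   .   .   .   .   .   . 224 221 220   . 223 220 221 221
294    .   . 208   .   .   .   .   .   .   .   .   .   .   .   . 224   . 219   .   . 224 203   .   .   . 220 220   .   . 220   .
298    .   .   .   .   .   .   .   .   .   .   .   .   .   .   .   . 219 219 222 219   .   .   . 220 221   .   .   .   . 222 221
```

```bash
python3 - <<'E'
from m import *
from scipy.optimize import minimize
s=bot.read_state();c=bot.read_camera("side");G=grad(c["pixels"])
n=len(plateworld(s,[0]*6))//2
px=np.array([(321.5,277.5),(384,230),(325,217),(321,213.5)])
f=lambda v:np.r_[(proj(c,plateworld(s,[0,v[0],v[1],v[2],v[3],v[4]])[[0,n-1,1,n+1]])-px).ravel(),v[4]*30,v[3]*20]
r=least_squares(f,[0,140,0,0,0]);print(r.x.round(3),r.fun.round(1))
v=r.x
T=bot.read_camera("top");GT=grad(T["pixels"])
# vertical shadow edge insensitive: refine locally using visible silhouettes (side: front side/bottom edges, rear +y edge)
sc=lambda v:-np.dot(score(c,G,s,[0,*v]),[1,1,1,0,0,1])+.0*v[0]
q=min((minimize(sc,v+np.random.RandomState(k).randn(5)*[1,1.5,.015,.01,.01],method="Nelder-Mead",options=dict(maxiter=400)) for k in range(6)),key=lambda o:o.fun)
print(q.x.round(3),q.fun,sc(v));print(proj(c,plateworld(s,[0,*q.x])[[0,n-1,1,n+1]]).round(1).tolist())
print("top px",proj(T,plateworld(s,[0,*v])[[0,n-1,1,n+1]]).round(1).tolist(),np.round(score(T,GT,s,[0,*v])),np.round(score(T,GT,s,[0,*q.x])))
E
```

```text
[ 2.88000e+00  1.66076e+02 -1.00000e-01 -7.40000e-02 -2.70000e-02] [ 0.1  0.1 -0.3  0.2  1.2 -0.2 -1.1 -0.  -0.8 -1.5]
[ 2.9640e+00  1.6873e+02 -9.8000e-02 -6.4000e-02 -3.0000e-03] -252.44431114196777 -237.43453979492188
[[321.6, 279.9], [381.8, 232.1], [326.8, 218.8], [320.4, 215.6]]
top px [[141.4, 320.1], [234.3, 347.0], [107.2, 330.8], [109.0, 323.5]] [52. 19. 57. 34. 46. 42.] [59. 15. 58. 19. 60. 41.]
```

The fit shows the pads hold only about the top 5 mm of the tab (TCP at plate z ≈ 166), because the wedge squeezed the plate down during the draw. With that short a hold, the grip can act as a hinge for tilting the plate back in the trough. Next I'll get the bottom edge in the stand frame.

```bash
cat >> m.py <<'E'
def inv(p,P):
    c,s=np.cos(p[2]),np.sin(p[2]);d=P[:,:2]-p[:2];return (np.c_[d[:,0]*c+d[:,1]*s,-d[:,0]*s+d[:,1]*c,P[:,2]]*1000).round(1)
E
python3 - <<'E'
from m import *
s=bot.read_state();p=np.load("p.npy")[1];n=len(plateworld(s,[0]*6))//2
for v in([2.88,166.1,-.1,-.074,-.027],[2.96,168.7,-.098,-.064,-.003]):
    print(inv(p,plateworld(s,[0,*v])[[0,n-1,n,2*n-1,1,n-2,8]]).tolist())
print(inv(p,s["tool_pos"][None]))
# directly: rays of bottom-corner pixels in the side view vs stand-frame, plane-free check of foot line of the stand in side view
c=bot.read_camera("side");print(proj(c,w(p,[(-31,75,8),(0,75,8),(-31,-75,8),(42.4,75,75.8),(42.4,-75,75.8),(-36,75,20)])).round(1).tolist())
a=cv2.cvtColor(c["pixels"],cv2.COLOR_BGR2GRAY)
for r in range(270,372,6): print(r,''.join('%4d'%x for x in a[r,276:396:5]))
E
```

```text
[[2.3, 64.9, 148.0], [-1.9, -84.6, 159.1], [12.2, 64.7, 149.0], [8.1, -84.8, 160.1], [-7.5, 72.6, 247.2], [-11.7, -77.0, 258.3], [-15.0, -1.6, 306.3]]
[[0.7, 66.9, 146.0], [0.1, -82.8, 155.6], [10.6, 66.9, 147.0], [10.1, -82.8, 156.6], [-9.1, 73.2, 245.4], [-9.6, -76.4, 254.9], [-14.6, -1.7, 303.7]]
[[-1.110e+01 -2.000e-01  3.189e+02]]
[[332.6, 367.5], [316.1, 357.4], [386.6, 315.9], [294.7, 310.3], [353.5, 266.5], [335.7, 363.3]]
270  218 220 220 221 219 221 221 219 117  66  56  43 222 222 228  62 101 100 100  99 100  99  99 102
276  221 220 221 220 222 223 220 220 164  51 222 220 222  86  63  62  55 101 100  99 101  99 101 101
282  220 220 221 221 221 220 219 220 220 219 221 196  52  53  60  61  60  35  83  99 100  99 100  99
288  221 221 219 220 221 222 222 219 222 224  71  62  56  54  53  52  54  52 227 130  27  32  76 101
294  221 221 221 220 219 220 221 221 116  51  63  59  55  53  55  56  56  64 223 219 219 222 224 205
300  220 219 222 223 221 221 189  53  57  54  58  53  53  56  55  54  52  62  51 219 219 221 219 221
306  223 220 221 221 222  77  55  55  55  55  55  52  52  5
[... 351 characters left out ...]
00 209  85  87  85  59  56  56  42  57  55  64  59  59  66  96  41  41  43  51  26 200 202 200
336  200 202 202  40  86  85  48  42  37  50  56  61  59  95  68  52  42  37  28  22 205 201 201 200
342  200 198 202 201 201  68  42  35  42  38  55  58  96  49  50  47  86  30  53 201 198 199 203 203
348  199 200 197 201 205 105 107  34  40  37  76  83  50  47  46  42  32  90 200 200 200 201 198 199
354  207 216 201 143 105 105 106 109  39  38  39  39  37  40  33  26 189 202 199 201 201 201 203 202
360  201 201 200 200 201 202 208 103  80  45  41  38  41  29  26 107 202 202 203 202 199 200 199 200
366  216 221 221 222 222 223 224 224 229 130  84  51  29  39 130 130 131 230 220 223 221 222 201 221
```

Call:
play_rows(steps=[0.005, -0.016, 0.01, 0, 0.005, -0.016, 0.035, 0, 0.005, -0.016, 0.06, 0, 0.005, -0.016, 0.085, 0, 0.005, -0.016, 0.11, 0, 0.005, -0.016, 0.125, 0, 0.005, -0.016, 0.13, 0, 0.005, -0.016, 0.13, 0, 0.005, -0.016, 0.13, 0])

```text
time: 9.1
tool_pos: [0.3693, 0.2087, 0.1899]
tcp_rot: [2.477, 1.932, 0.003]
wrist_force: [0.9, 0.1, -1.3]
width: 0.096
grip_force: 42.0
```

Call:
play_rows(steps=[0, 0, 0.002, 0, 0, 0, 0.004, 0, 0, 0, 0.006, 0, 0, 0, 0.006, 0])

```text
time: 9.6
tool_pos: [0.3684, 0.2082, 0.1825]
tcp_rot: [-2.477, -1.932, 0.001]
wrist_force: [-0.6, -0.4, -1.6]
width: 0.093
grip_force: 42.0
```

Call:
play_rows(steps=[0, 0, 0.002, 0, 0, 0, 0.004, 0, 0, 0, 0.004, 0])

```text
time: 9.98
tool_pos: [0.3684, 0.2083, 0.1785]
tcp_rot: [-2.477, -1.932, 0.001]
wrist_force: [-0.2, 0.6, -1.3]
width: 0.095
grip_force: 42.0
```

Call:
play_rows(steps=[0, 0, 0.002, 0, 0, 0, 0.004, 0, 0, 0, 0.004, 0])

```text
time: 10.35
tool_pos: [0.3684, 0.2083, 0.1745]
tcp_rot: [-2.477, -1.932, 0.001]
wrist_force: [0.0, 0.1, -2.5]
width: 0.095
grip_force: 42.0
```

Call:
play_rows(steps=[0, 0, 0.002, 0, 0, 0, 0.004, 0, 0, 0, 0.004, 0])

```text
time: 10.72
tool_pos: [0.3703, 0.2082, 0.1736]
tcp_rot: [2.475, 1.931, 0.004]
wrist_force: [-2.5, -5.0, 13.2]
width: 0.092
grip_force: 43.7
```

```bash
python3 - <<'E'
from m import *
s=bot.read_state();p=np.load("p.npy")[1];print(s["tool_pos"],s["wrist_force"].round(2),inv(p,s["tool_pos"][None]))
c=bot.read_camera("side");a=cv2.cvtColor(c["pixels"],cv2.COLOR_BGR2GRAY)
for r in range(225,372,4): print(r,''.join('%4d'%x for x in a[r,290:414:4]))
E
```

```text
[0.37028024 0.20815221 0.17355098] [-2.49 -5.01 13.2 ] [[-25.6   5.2 173.6]]
225  220 221 222 220 222 223 223 222 219 224 223 223 226  11  18  15  19  12  24  18  13  15  13  15 130  29  11  19  19  12  36
229  223 221 221 222 222 222 221 223 224 222 224 222 223 203  92  14  14  17  20  16  18  16  16  14  95  17  20  16  11  55  37
233  248 222 222 223 222 223 222 223 222 223 224 222 222 224 224 238  19  17  17  44  16  15  24  18  18  17  20 123  22  24  34
237  249 224 223 222 221 223 222 222 221 221 222 222 223 221 222 223   9  12  17  14  19  16  19  17  14  16 187 205 198  86 124
241  201 223 222 224 223 222 222 222 222 224 223 222 223 223 222 224  10  46  12  15  18  15  15  14  10 227 224 225 223 222 222
245   87 224 224 222 223 224 223 222 224 224 223 221 224 223 223 223   7  37  11  79  37  12  15  87 105 162 225 224 223 223 220
249  222 222 223 223 224 223 223 223 224 224 221 221 222 224 225 227  37  29   4  83  26  11   7 101 103 102 102 100 110 171 227
253  222 223 224 222 223 224 222 223 223 223 222 224 223 224 223 226  56  17  11  86  18  17   7 100 100 102 102 101 101
[... 3049 characters left out ...]
 23 205 204 202 203 204 205 204 204 205 205 205 204 204
353  205 104 105 109 109 109  48  59  70  62  61  60  38  41  45  26  22 112  98 204 202 202 202 203 202 204 205 203 203 203 203
357  202 206 199 126 106 107  84  87  68  61  58  48  48  41  31  26 106 106 107 119 204 204 203 205 203 202 203 203 203 202 202
361  222 224 206 203 204 200 186  83  69  62  40  36  42  31  36 106 106 107 106 108 120 207 202 201 201 204 205 206 204 206 205
365  203 201 205 206 204 205 203 106 109  30  43  33  28  40 108 107 107 109 107 108 108 103 114 210 208 205 205 202 204 203  88
369  205 205 202 201 203 200 205 105 108 105 107  29  55 108 107 108 106 108 105 108 107 106 103 109 107 105 107 103 103 101  87
```

The bottom is on the trough floor (13 N contact, and the corner pixel (324,362) matches local x ≈ -16). Next I'll ease the grip and pressure and hinge the plate back.

Call:
play_rows(steps=[0, 0, -0.002, 0, 0, 0.006, -0.002, 0, 0, 0.012, -0.002, 0, 0, 0.02, -0.002, 0, 0, 0.02, -0.002, 0], grip_force=25)

```text
time: 11.4
tool_pos: [0.389, 0.2037, 0.1733]
tcp_rot: [-2.478, -1.931, -0.002]
wrist_force: [-0.6, -0.5, 6.1]
width: 0.097
grip_force: 43.9
```

Call:
play_rows(steps=[0, 0.005, 0, 0, 0, 0.01, 0, 0, 0, 0.016, 0, 0, 0, 0.016, 0, 0])

```text
time: 11.9
tool_pos: [0.404, 0.1997, 0.173]
tcp_rot: [-2.478, -1.931, -0.001]
wrist_force: [-0.9, 1.5, 5.0]
width: 0.095
grip_force: 44.3
```

```bash
python3 - <<'E'
from m import *
s=bot.read_state();p=np.load("p.npy")[1];print(s["tool_pos"],s["wrist_force"].round(2),inv(p,s["tool_pos"][None]),s["width"])
c=bot.read_camera("side");a=cv2.cvtColor(c["pixels"],cv2.COLOR_BGR2GRAY)
for r in range(225,372,4): print(r,''.join('%4d'%x for x in a[r,290:394:4]))
E
```

```text
[0.4040311  0.19972567 0.17297282] [-0.93  1.52  4.98] [[  9.2   5.3 173. ]] 0.09540058748576255
225  222 223 221 222 223 221 223 221 221 223 154  21  13  15  16  15  22  22  16  20  19   9  72  92 131  33
229  223 224 224 224 222 221 223 223 223 222 226  12  17  18  20  17  17  16  18  20   4 143 143 142 107  18
233  249 222 224 223 222 223 222 225 225 223 227  26  20  13  20  16  15  18   8 205 229 129 114  94 118 208
237  249 222 221 224 223 223 221 223 223 221 227  41  15  13  85  17  15 106 227 224 223 223 223 225 222 226
241  200 225 223 223 225 222 225 224 223 225 226  61  16   8  84  14  13 161 223 224 119 163 226 225 225 222
245   88 224 224 224 223 224 224 225 224 224 226  65   7  12  80  21  17 220 224 184 104 101 101 100 101 165
249  224 224 225 223 224 225 223 223 223 224 223 127   8  32  77  17  21 226 230 100 102 102 100 102 100 101
253  222 223 223 224 222 224 226 224 223 225 222 219  79  42  76  11 226 225  98 103 102 104  99  99 103 101
257  224 225 224 223 223 226 224 225 224 221 224 229  84  62  70  58 218 123 103 100 101 101 102 101 103 102
261  223 225 224 225 2
[... 2329 characters left out ...]
41  42  43  31  25 210 206 205 205 204 202 202
349  204 207 103 106 109  73  64  72  63  59  63  44  39  41  41  42  29  25 201 207 204 204 204 202 205 204
353  208 106 107 110 108 110  64  73  66  61  41  42  41  43  50  29  25 203 208 207 201 203 205 205 204 205
357  203 206 200 108 110 108  75  68  67  45  40  40  37  47  29  32 107 105 106 103 121 214 213 209 207 204
361  202 201 204 101 106 107 108  70  52  50  50  43  49  32  36 105 107 106 109 106 106 110 106 106 134 134
365  226 225 226 134 133 133 128 103 106  30  47  34  28  46 133 135 134 136 134 133 130 135 134 136 135 134
369  226 226 226 133 137 130 136 134 134 131 106  31  64 135 134 137 137 136 132 133 138 226 226 226 231 230
```

The foot has slid to the back's foot line (pixel (315,358) against (316,357) expected), and the plate is roughly vertical. I'll keep hinging back along the arc.

Call:
play_rows(steps=[0, 0.006, 0, 0, 0, 0.011, 0.001, 0, 0, 0.016, 0.002, 0, 0, 0.021, 0.003, 0, 0, 0.026, 0.004, 0, 0, 0.031, 0.005, 0, 0, 0.031, 0.005, 0])

```text
time: 12.82
tool_pos: [0.4351, 0.192, 0.1684]
tcp_rot: [2.476, 1.931, 0.003]
wrist_force: [0.4, 0.8, 6.4]
width: 0.091
grip_force: 42.4
```

```bash
python3 - <<'E'
from m import *
s=bot.read_state();p=np.load("p.npy")[1];print(s["tool_pos"],s["wrist_force"].round(2),inv(p,s["tool_pos"][None]),s["width"],s["grip_force"])
c=bot.read_camera("side");a=cv2.cvtColor(c["pixels"],cv2.COLOR_BGR2GRAY)
for r in range(233,372,5): print(r,''.join('%4d'%x for x in a[r,282:386:4]))
E
```

```text
[0.43506916 0.19195316 0.16841898] [0.43 0.79 6.39] [[ 41.2   5.3 168.4]] 0.09146922244075792 42.405838700942695
233  249 249 249 223 224 225 224 225 196  87  12  80  42  15  12 227 225 224 224 197 224 226 231 129 116  94
238  248 249 250 220 224 224 224 224 148  91  11  83  32  14   5 225 225 226 225 225 224 224 225 226 225 226
243  206 133  98 218 222 225 224 225 227  84  16  84  25  18   0 225 224 226 225 224 225 228 100  99 100 164
248  106  96 196 226 225 226 223 225 226 211  83  82  30  57 228 225 225 225 224 226 225  99 101 103 102 103
253  223 224 223 224 225 226 225 224 225 206  86  70  70  76 194 225 227 226 226 227 100 104 102 102 103 105
258  222 224 222 224 225 226 225 225 226 141  82  70  70  79  87 225 225 223 227 152 158 106 103 100 103 104
263  225 226 225 223 222 226 225 226 227 234  63  65  68  74  90 226 223 211 169  85  84 103 103 102 103  99
268  226 225 225 225 224 226 226 226 224 225  61  68  67  62  85 226 161 115  85  87  88 103 103 103 100 101
273  224 225 225 225 226 223 224 223 226 226  74  71  64  66  89 111  85  90  85  86  85  85 104 105 101 103
278  2
[... 1364 characters left out ...]
69  65  73  90  83  92  68  32  57 212 206 208
343  203 177 108 109 109  86  45  58  79  81  85  77  68  67  56  44  43  52  44  29  31  92 207 206 206 206
348  203 132 110 108 107 105 109  50  65  77  79  76  77  40  43  43  44  54  27  29 200 209 208 203 204 208
353  225 209 107 105 105 110 110 111  68  76  77  81  45  49  48  50  52  31  23 108 109 106 106 104 103 104
358  226 162 136 132 107 109 108 109  81  76  56  53  49  47  49  48  32  86 235 224 125 128 131 132 135 135
363  225 137 134 136 134 136 135 104 109 108  50  49  51  44  30  29 139 133 230 226 227 225 226 226 224 226
368  225 130 136 135 138 134 137 136 133 135 135 113  51  36  25 130 131 228 227 226 226 227 226 227 227 227
```

The tilt is working: the side face now runs from (302,303) to (318,358). One last part of the arc remains.

Call:
play_rows(steps=[0, 0.005, 0.001, 0, 0, 0.01, 0.003, 0, 0, 0.015, 0.006, 0, 0, 0.02, 0.009, 0, 0, 0.026, 0.012, 0, 0, 0.026, 0.012, 0])

```text
time: 13.62
tool_pos: [0.4623, 0.1853, 0.1577]
tcp_rot: [2.474, 1.93, 0.008]
wrist_force: [3.2, -2.8, 9.6]
width: 0.099
grip_force: 32.1
```

```bash
python3 - <<'E'
from m import *
s=bot.read_state();p=np.load("p.npy")[1];print(s["tool_pos"],s["wrist_force"].round(2),inv(p,s["tool_pos"][None]),s["width"],s["grip_force"])
c=bot.read_camera("side");a=cv2.cvtColor(c["pixels"],cv2.COLOR_BGR2GRAY)
for r in range(253,368,5): print(r,''.join('%4d'%x for x in a[r,278:382:4]))
# expected side-view outline if the plate lies flat on the back (32 deg), y centred
P=[lean((x,75,z),0,B) for x,z in((5,0),(-5,0),(-5,100),(5,100))]+[lean((-5,0,154),0,B),lean((-5,-75,100),0,B)]
print(proj(c,w(p,P)).round(1).tolist())
E
```

```text
[0.46228795 0.18534803 0.15768525] [ 3.19 -2.84  9.56] [[ 69.2   5.5 157.7]] 0.09887876000802633 32.080582324415445
253  224 224 224 224 225 225 227  80  75  78  72  86 228 225 226 226 226 226 225 225 227 100 105 104 103 103
258  222 223 222 225 225 226 227  65  79  76  72  88 131 226 226 227 224 228 172 221 102 101 103 102 104 103
263  223 226 226 225 224 225 226 158  81  77  73  71 106 229 224 228 165 115 115 107 102 103 103 104 101 101
268  226 226 226 224 226 224 224 229  63  76  74  70  81 123 184 136 113 106 107 111 105 104 103 101 104 104
273  224 223 227 226 225 225 226 226 156  81  73  76  67 121 108 110 114 108 114 111 104 101 103 104 103 104
278  224 226 224 226 226 226 226 225 227  64  71  68  74 112 108 108 104 108 108 110 105 106 103 102 102 102
283  225 226 225 226 226 224 226 224 228  95  79  74  77 115 115 113 110 109 110 108 109 112  49  98 104 102
288  227 226 225 224 227 226 226 146  96  76  70  80  73 109 110 111 108 109 108 108 107 107 230 208  26  35
293  225 226 225 225 225 198  85  75  73  83  76  74  72  76 118 109 114 108 111 108 102 107 103 224 224 226
298
[... 919 characters left out ...]
88  85  88  73  77  55  46  43  52  96  39  31  54 212 209
343  107 110 108 110 108 111  85  45  68  85  92  88 110  88  84  39  42  43  39  83  39  27  98 213 208 207
348  106 110 109 110 107 110 110 109  65  88  87  92 116  92  48  49  93  97  96  31  31 110 108 111 107 105
353  134 135 136 106 108 108 109 108 110  65  89  83  51  48  87  94  96  84  31  23 225 224 131 135 137 135
358  135 136 133 134 138 136 108 107 107  80  83  44  92  98  93  85  43  30  76 227 225 227 227 227 227 229
363  138 134 137 136 136 135 134 137 105 108 108  52  93  98  65  28  28 127 227 227 226 227 226 227 228 226
[[316.1, 357.4], [320.7, 357.5], [293.5, 297.7], [289.2, 298.2], [311.9, 243.4], [353.4, 255.0]]
```

The plate leans about 29–30° with its foot at the back (side face from (293,299) to (316,358)), close to the flush prediction. Letting go.

Call:
play_rows(steps=[0, 0, 0, 0, 0, 0, 0, 0, 0, 0, 0, 0, 0, 0, 0, 0, 0, 0, 0, 0, 0, 0, 0, 0], jaw=0)

```text
time: 14.42
tool_pos: [0.4588, 0.1857, 0.1557]
tcp_rot: [-2.477, -1.932, 0.0]
wrist_force: [-0.1, 0.5, 0.1]
width: 0.997
grip_force: 0.0
```

Call:
play_rows(steps=[0, 0, -0.02, 0, 0, 0, -0.05, 0, 0, 0, -0.09, 0, 0, 0, -0.14, 0, 0, -0.02, -0.16, 0, 0, -0.02, -0.16, 0])

```text
time: 15.18
tool_pos: [0.44, 0.1912, 0.3182]
tcp_rot: [2.475, 1.932, 0.008]
wrist_force: [-0.1, 0.1, -0.4]
width: 0.997
grip_force: 0.0
```

Call:
play_rows(steps=[-0.05, 0, 0, 0, -0.1, 0, 0, 0, -0.15, 0, 0, 0, -0.2, 0, 0, 0, -0.23, 0, 0, 0, -0.23, 0, 0, 0])

```text
time: 15.92
tool_pos: [0.3826, -0.0341, 0.3142]
tcp_rot: [-2.48, -1.926, 0.003]
wrist_force: [0.3, 1.0, -0.7]
width: 0.995
grip_force: 0.0
```

```bash
python3 - <<'E'
from m import *
from scipy.optimize import differential_evolution as de
p=np.load("p.npy")[1]
C=[bot.read_camera(n) for n in("side","top")];G=[grad(c["pixels"]) for c in C]
for n,c in zip(("side","top"),C): cv2.imwrite(f"pics/end_{n}.png",c["pixels"])
O=[(75,0),(75,100),(18,100),(18,136),(0,154),(-18,136),(-18,100),(-75,100),(-75,0)]
t=np.linspace(0,1,50)[:,None]
def sc(v):
    xr,dy,a,yaw=v;q=np.array([p[0],p[1],p[2]]);P=[]
    L=np.array([lean((-5,y,z),xr,a) for y,z in O]);c,s=np.cos(yaw),np.sin(yaw)
    L=np.c_[L[:,0]*c-L[:,1]*s,L[:,0]*s+L[:,1]*c+dy,L[:,2]];W=w(q,L)
    E=np.vstack([W[i]*(1-t)+W[j]*t for i,j in((0,1),(1,2),(2,3),(5,6),(6,7),(7,8))])
    return -sum(cv2.remap(g,*(proj(c_,E).astype(np.float32).T[:,None,:]),1).mean() for c_,g in zip(C,G))
for sd in(1,2):
    r=de(sc,[(-15,6),(-15,15),(.3,.7),(-.1,.1)],seed=sd,maxiter=60);print("xr,dy,lean deg,yaw",r.x[:2].round(1),np.degrees(r.x[2]).round(1),r.x[3].round(3),r.fun)
print("nominal",sc([0,0,B,0]))
# bystanders & rack: changes vs start
for n,c in zip(("side","top"),C):
    d=np.abs(c["pixels"].astype(int)-cv2.imread(f"pics/{n}0.png")).max(2)>40
    k,_,st,_=cv2.connectedComponentsWithStats(d.astype(np.uint8));print(n,[x[:5].tolist() for x in st[1:] if x[4]>25])
b=cv2.cvtColor(C[1]["pixels"],6)
for r in range(255,345,4): print(r,''.join('%4d'%x for x in b[r,385:512:5]))
E
```

```text
xr,dy,lean deg,yaw [-1.4  6.7] 31.9 -0.004 -151.60252380371094
xr,dy,lean deg,yaw [-1.3  6.6] 31.8 -0.005 -151.62741088867188
nominal -97.093666
side [[375, 0, 92, 116, 5554], [541, 0, 99, 139, 10405], [519, 134, 121, 85, 2603], [366, 146, 48, 52, 917], [391, 191, 12, 25, 72], [367, 212, 12, 8, 65], [600, 218, 40, 34, 361], [288, 245, 114, 111, 5309], [616, 248, 24, 44, 397], [543, 269, 39, 85, 1447], [320, 281, 116, 79, 2096], [511, 305, 62, 56, 1283], [286, 343, 35, 25, 200], [506, 366, 134, 46, 1942]]
top [[440, 257, 30, 22, 428], [447, 257, 59, 47, 484], [408, 258, 31, 27, 287], [385, 265, 12, 19, 90], [184, 280, 12, 6, 42], [411, 282, 25, 11, 118], [221, 288, 279, 192, 31297], [151, 290, 88, 41, 1659], [414, 293, 32, 6, 48]]
255  164 162 149 155 150 148 157 166 162 164 163 166 165 106 193 208 212 169  47 152 219 171 130 141 165 168
259  169 169 153 161 153 150 170 122 130 122 213 211 208 209 210 208 205 158  78 100 128 135 128 131 164 165
263  164 168  62 103 201 215 105 130 148 105 214 209 210 212 220 215 210 116  51 121  98  87  90  91 165 164
267  181 217 170  63 215 206  57 
[... 1446 characters left out ...]
34  40  38  40  39  32  38  39 106 166 165 168
323  163 163 162  34  27  91  88  96  30  36  39  38  40  36  34  34  41  37  37  26  52 136 223 195 161 161
327  163 164 165  28  35  41  36  39  32  40  41  40  33  34  34  75 135 225 207 190 126 171 167 164 164 164
331  163 164 167  26  42  37  41  40  37  31  73 137 227 210 181 153 164 168 161 163 161 165 166 161 161 165
335  164 159 164  75  31  58 179 226 210 156 161 162 165 161 163 167 162 165 163 165 165 163 166 167 165 165
339  165 160 156 126 117 127 163 165 161 162 164 162 159 163 161 165 160 163 166 162 162 167 165 164 167 165
343   48 163 165 161 162 166 159 161 162 160 164 163 163 165 162 163 162 163 159 168 165 165 163 166 164 166
```

The plate is released and lies flush at 31.9°, yaw about 0, with its foot about 1 mm from the back. The bystanders haven't moved and three plates still lean in the rack. The plate is about 6.5 mm too far toward +y, so I'll nudge its upper side edge with the closed fingers.

```bash
python3 - <<'E'
from h import *
p=np.load("p.npy");go((47,125,230),p[1])
E
```

```text
t 16.02 tcp [ 0.3832 -0.0325  0.3146] tilt [-0.002  0.001 -1.   ] target [0.4699 0.3067 0.23  ] shift [0.35   0.0012 0.0847] turn -0.001 F [0.3 0.9 0.5] w 1.002 g 0.0
```

Call:
play_rows(steps=[0.05, 0.001, 0, 0, 0.1, 0.001, 0, 0, 0.15, 0.001, 0, 0, 0.2, 0.001, 0, 0, 0.25, 0.001, 0, 0, 0.3, 0.001, 0, 0, 0.34, 0.001, 0, 0, 0.35, 0.001, 0.03, 0, 0.35, 0.001, 0.085, 0, 0.35, 0.001, 0.085, 0], jaw=255, grip_force=20)

```text
time: 17.27
tool_pos: [0.4653, 0.3062, 0.2246]
tcp_rot: [-2.473, -1.934, 0.019]
wrist_force: [-0.6, -0.5, 0.2]
width: 0.003
grip_force: 0.0
```

```bash
python3 - <<'E'
from h import *
p=np.load("p.npy");go((47,105,100),p[1])
E
```

```text
t 17.27 tcp [0.4653 0.3062 0.2246] tilt [-0.011 -0.006 -1.   ] target [0.465  0.2873 0.1   ] shift [-0.0174  0.0054  0.1247] turn 0.002 F [-0.6 -0.5  0.2] w 0.003 g 0.0
```

Call:
play_rows(steps=[0, 0, 0.04, 0, 0, 0, 0.08, 0, 0, 0, 0.115, 0, 0, 0, 0.13, 0, -0.01, 0, 0.13, 0, -0.02, 0, 0.13, 0, -0.02, 0, 0.13, 0])

```text
time: 18.15
tool_pos: [0.4655, 0.287, 0.1025]
tcp_rot: [2.478, 1.931, 0.004]
wrist_force: [-0.0, -0.7, -0.1]
width: -0.004
grip_force: 0.0
```

```bash
python3 - <<'E'
from h import *
p=np.load("p.npy");go((47,87,100),p[1])
E
```

```text
t 18.15 tcp [0.4655 0.287  0.1025] tilt [ 0.002  0.001 -1.   ] target [0.4606 0.2698 0.1   ] shift [-0.0179 -0.0005  0.0025] turn -0.001 F [-0.  -0.7 -0.1] w -0.004 g 0.0
```

Call:
play_rows(steps=[-0.004, 0, 0, 0, -0.008, 0, 0, 0, -0.01, 0, 0, 0, -0.012, 0, 0, 0, -0.014, 0, 0, 0, -0.016, 0, 0, 0, -0.018, 0, 0, 0, -0.018, 0, 0, 0])

```text
time: 19.15
tool_pos: [0.4602, 0.2697, 0.1007]
tcp_rot: [2.477, 1.932, -0.0]
wrist_force: [1.1, 0.7, -0.1]
width: 0.0
grip_force: 0.0
```

Call:
play_rows(steps=[0.01, 0, 0, 0, 0.03, 0, 0, 0, 0.04, 0, -0.04, 0, 0.04, 0, -0.09, 0, 0.04, 0, -0.14, 0, 0.04, 0, -0.19, 0, 0.04, 0, -0.21, 0])

```text
time: 20.02
tool_pos: [0.4717, 0.3108, 0.3152]
tcp_rot: [2.476, 1.933, 0.011]
wrist_force: [-0.2, -0.4, -0.0]
width: 0.002
grip_force: 0.0
```

Call:
play_rows(steps=[-0.05, 0, 0, 0, -0.1, 0, 0, 0, -0.15, 0, 0, 0, -0.2, 0, 0, 0, -0.25, 0, 0, 0, -0.3, 0, 0, 0, -0.35, 0, 0, 0, -0.37, 0, 0, 0, -0.37, 0, 0, 0])

```text
time: 21.15
tool_pos: [0.3798, -0.0509, 0.31]
tcp_rot: [-2.479, -1.928, 0.001]
wrist_force: [0.7, 0.3, 0.1]
width: -0.0
grip_force: 0.0
```

```bash
python3 - <<'E'
from m import *
from scipy.optimize import differential_evolution as de
p=np.load("p.npy")[1]
C=[bot.read_camera(n) for n in("side","top")];G=[grad(c["pixels"]) for c in C]
O=[(75,0),(75,100),(18,100),(18,136),(0,154),(-18,136),(-18,100),(-75,100),(-75,0)]
t=np.linspace(0,1,50)[:,None]
def sc(v):
    xr,dy,a,yaw=v;L=np.array([lean((-5,y,z),xr,a) for y,z in O]);c,s=np.cos(yaw),np.sin(yaw)
    L=np.c_[L[:,0]*c-L[:,1]*s,L[:,0]*s+L[:,1]*c+dy,L[:,2]];W=w(p,L)
    E=np.vstack([W[i]*(1-t)+W[j]*t for i,j in((0,1),(1,2),(2,3),(5,6),(6,7),(7,8))])
    return -sum(cv2.remap(g,*(proj(c_,E).astype(np.float32).T[:,None,:]),1).mean() for c_,g in zip(C,G))
r=de(sc,[(-15,6),(-15,15),(.3,.7),(-.1,.1)],seed=1,maxiter=60);print(r.x[:2].round(1),np.degrees(r.x[2]).round(1),r.x[3].round(3),r.fun)
d=np.abs(C[1]["pixels"].astype(int)-cv2.imread("pics/end_top.png")).max(2)>40
k,_,st,_=cv2.connectedComponentsWithStats(d.astype(np.uint8));print([x[:5].tolist() for x in st[1:] if x[4]>25])
print(bot.read_state()["time"])
E
```

```text
[-4.5  1.3] 33.4 -0.007 -152.28713989257812
[[203, 289, 8, 17, 44], [316, 288, 97, 74, 2125], [150, 290, 10, 30, 69], [267, 298, 42, 29, 380], [238, 309, 5, 22, 50], [295, 309, 20, 38, 354], [244, 320, 13, 4, 28], [221, 335, 72, 145, 5667], [414, 359, 103, 26, 792], [305, 378, 22, 102, 645], [487, 390, 47, 90, 2383], [453, 400, 14, 80, 613]]
21.25
```

```bash
python3 -c "
from workcell import bot
print(bot.finish_job())"
```

```text
the job is handed in; nothing more can be done
None
```

The round-tab plate is in the dark stand's trough, tab up, about 1 mm off centre and leaning on the back at about 32°. The gripper let go and is clear, the other three plates still lean in the rack (settled back slightly once it was drawn out), the tin, counter and marker are untouched, and I handed the job in at about 21 s.

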